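Stamp the empty approval box

TASK

Take the red-capped spring stamp from the tray and stamp the empty approval box on the clipboard form, the one the yellow arrow points to: stand the stamp upright in the middle of the box, square to the form and with its front (white dot) towards the bottom of the form, then press it down gently, with about 8 newtons, so that the sprung cap sinks and the die rests lightly on the paper. Finish while still holding the stamp pressed there; make no print elsewhere, never ram the stamp, and leave the blue and green stamps, the mug and the mouse where they are.

Things in the scene. Friction and masses are not known exactly. Their poses are not given: they have to be found in the camera images.
- red_grip (a point): Grip point of the red-capped spring stamp: the middle of its cap block, 30 mm front to back (x) by 42 mm (y), flat faces from 48 to 84 mm above the foot's underside; this point is at 66 mm while the spring is out. Grip it on the front and back faces. x from front to back, y to the left as one faces its front, z up. The front (-x) bears a white card with a red ring; a white dot on top is nearest the front.
- red_foot (a point): Centre of the underside of the red stamp's foot, a black open frame 38 mm (x) by 44 mm (y); axes as red_grip. The print falls straight under this point. The stamp is 84 mm tall, weighs about 0.12 kg and stands upright in the tray.
- red_front (a point): Middle of the front face (the -x face with the card) of the red cap, 15 mm before red_grip.
- red_cap (a joint): How far the red stamp's cap is pushed down over its foot, in m: 0 out, 0.011 at its hard stop. A spring holds it out: it yields at about 3 N and then adds 0.3 N per mm. The die meets the paper at 0.006; from there its soft foam adds another 1 N per mm, so that 8 N on the paper in all is reached at about 0.0085.
- red_stamp: The red stamp's foot frame, with the cap and the die that it carries; origin and axes as red_foot.
- red_die: The red stamp's round inked die, 24 mm in diameter, inside the foot; its origin is the centre of its printing face, 6 mm above the foot's underside while the spring is out, at the foot's underside when it prints.
- box_centre (a point): Centre of the empty approval box, on the paper (5 mm above the desk): dark lines, 42 mm (x) by 46 mm (y). It is one of three boxes in a row, any of them; the other two hold round red prints, and a yellow arrow sticker with a red tail lies just below this one, pointing at it. x points to the top of the form (the clip), y to the form's left.
- clipboard: Blue clipboard, 240 mm (x) by 164 mm (y), 3 mm thick, fixed to the desk, with a white form on it whose surface is 5 mm above the desk. Origin: centre of its underside; x points to the top of the form, where the metal clip stands (up to 17 mm high, from 84 to 116 mm in x).
- tray: Dark grey tray, 78 mm (x) by 245 mm (y), fixed to the desk, rim 14 mm high, inner floor 4 mm above the desk, origin at the centre of its underside. The three stamps stand in a row along its y, 72 mm apart, in any order, their fronts towards -x of the tray.
- blue_foot (a point): Centre of the underside of the foot of the blue-capped stamp, same size as the red one; to be left alone.
- green_foot (a point): Centre of the underside of the foot of the green-capped stamp, same size as the red one; to be left alone.
- mug: Blue mug, 80 mm in diameter, 90 mm high, handle at its +y side, origin at the centre of its underside; to be left alone.
- mouse: Grey computer mouse, 104 by 64 by 36 mm, on a black pad, origin at the centre of its underside; to be left alone.
Mind the look-alikes: they are no part of the job. There is more than one size of the red_stamp; the job needs the smallest.

How it is judged:
On the way:
1. the red stamp is lifted clear of the tray in the fingers (height (world z) of red_foot above 0.03 m and contact force between the fingers and red_stamp above 1 N and contact force between red_stamp and tray below 0.05 N), for 0.2 s.
At the end, for the whole second after the job is handed in: Red stamp held at rest in the fingers, foot flat on the form within 5 mm of the empty box's middle, upright to 3 degrees, square to 6, front towards the form's bottom; the die presses the paper with over 0.6 N, the whole stamp with under 20 N (horizontal distance between red_foot and box_centre below 0.005 m and z of red_foot in the frame of box_centre below 0.002 m and angle between the x axis of red_foot and the x axis of box_centre, either way round below 0.1 rad and x of red_front in the frame of box_centre below -0.005 m and angle between red_foot's own z axis and vertical below 0.05 rad and contact force between red_die and clipboard above 0.6 N and contact force between red_stamp and clipboard below 20 N and contact force between the fingers and red_stamp above 2 N and linear speed of red_stamp below 0.02 m/s); the arm keeps its last pose, push and grip.
It fails at once if the stamp was rammed onto the form (over 40 N) (contact force between red_stamp and clipboard above 40 N).
It fails at once if the die printed on the form outside the middle of the empty box (over 8 mm off) (contact force between red_die and clipboard above 0.3 N and horizontal distance between red_foot and box_centre above 0.008 m).
It fails at once if the blue or green stamp, the mug or the mouse was disturbed (moved over 20 mm) (distance of any of blue_foot, green_foot, mug, mouse from where it was at the start of the episode above 0.02 m).
It also fails if it takes over 40 s, if anything falls off the work surface, if the arm or the gripper's body presses on something with over 40 N, if the wrist force passes 120 N, or if a joint passes its speed limit or range.

ROBOT

A 6-joint arm with a two-finger parallel gripper is mounted at the origin on the work surface. World frame = base frame: x ahead of the robot, y to its left, z up, the work surface at z = 0. Lengths are in m, angles in rad, forces in N, time in s.
With the tool pointing down it reaches from about 0.35 to 0.775 m from the base axis. Payload 7.3 kg.
Tool frame: the origin (TCP) lies midway between the tips of the shut fingers; the grasp point (between the pads) lies 19 mm behind it (robot.grasp_offset is the z of the grasp point in the tool frame, in m); z points along the fingers, y is the direction in which the jaws open and shut (so a half turn about z gives the same grasp; the last joint's range is limited). The gripper opens to 92 mm and grips with 3 to 60 N. Pads are 19 mm wide; open, the fingers measure 130 mm over their backs; the gripper's body (75 mm by 190 mm) begins 47 mm behind the grasp point.
Start: joints at [1.125, 0.342, 1.524, -0, 1.275, -0.146], TCP at [0.155, 0.502, 0.227] pointing down, gripper open.
Joint ranges: [-2.53, 2.53], [-0.77, 2.02], [0.04, 2.7], [-1, 4.14], [0.28, 2.66], [-3.11, 3.11]. Speed limits (rad/s): [2.57, 2.57, 3.14, 3.14, 3.14, 3.14].

INTERFACE

Orientations are given as [roll, pitch, yaw] about the fixed x, y, z axes, in that order (R = Rz(yaw) Ry(pitch) Rx(roll)).
In Python, from cell import observe, imaging, workorder, robot gives the robot as it stands. The module is installed in compiled form; this text tells all that it offers.
- The arm moves only by the tool send_rows, never from a script. Its argument "series" is a list of rows, each a list of 7 numbers: the shift along the tool's x, y, z in m, then the turn, a rotation vector about the tool's x, y, z in rad, then the closure, from 0 (fully open) to 1 (shut). A call has 1 to 5 rows; each row shifts and turns the commanded pose from where the row before left it, along the tool's axes as they then stand; what a row does not reach is not made up. A row lasts 1/12 s, in which the tool goes at most 41.7 mm and 7.16 degrees, less where a joint would pass 70% of its speed; a pose out of reach is approached as far as the arm can. A call is refused whole if a number of a shift passes 0.0417 or a number of a turn 0.125, either way. A call with a gripper value outside its range is refused whole. The fingers move at their own pace and stop on an object; "newtons" is the grip in N (left out, the last holds). Time passes only in rows, so rows that do not move let the fingers close. It gives the time, the measured TCP pose, the force and the opening at its end, in the units of the state.
- observe(): the state, without advancing time (a new reading comes with each control period).
- imaging.read_camera(name): name is "side" or "top" or "wrist"; returns a dict with "color" (400x640x3 uint8, red, green, blue), "range_z" (400x640 float32, m along the optical axis (not along the pixel's ray), 0 where there is no reading), "vfov" (degrees; the focal length in pixels is half the picture's height over the tangent of half this angle, whatever the lens; pixels are square), "cx", "cy" (the principal point, pixels), "dist_coeffs" ([k1, k2, p1, p2, k3] as OpenCV has them; the pictures are not rectified), "T" (4x4, takes a point from camera to world coordinates). Camera axes: x right, y down, z forward; pixel columns grow to the right and rows downward; lengths in m; the calibration is good to about 2 mm. A picture is of the moment at which its call begins.
- workorder.hand_in(): hands the job in, once; it reports no verdict.
The state is a dict: "time": time; "qpos": joint angles; "qvel": joint speeds; "joint_efforts": joint torques, N m; "tool_pos": TCP position; "tool_rot": TCP orientation; "contact_force": force on the tool from outside, world axes, zero at the start; "torque": the same for the moment, N m; "opening": finger opening in m.
Only numpy, scipy, OpenCV 4.12 (cv2) and the standard library are available. Lean on these libraries where they do the work, as an engineer would, in place of code of your own. Each camera call takes 0.05 s, during which the arm holds its last target.

## Working session

There is one attempt and no reset: what is moved stays moved. The work goes in short steps, Python scripts to look and compute and a tool call to move; the robot and the scene stay as the last step left them, time stands still between calls to the robot, and variables do not carry over. Pictures are saved under pics/ and viewed, and the job is handed in when it is done.

Besides the shell and the picture viewer there is one more tool, called after "Request:" in YAML: its name, and indented under it one key for each argument. send_rows: Moves the arm, as the interface text tells. Its arguments: {"type":"object","properties":{"series":{"type":"array","items":{"type":"array","items":{"type":"number"}}},"newtons":{"type":"number"}},"required":["series"]}

```bash
mkdir -p pics; ls; cat > h.py <<'E'
import numpy as np, cv2
from cell import observe, imaging, workorder, robot
def grab(name,fn=None):
    d=imaging.read_camera(name)
    if fn: cv2.imwrite('pics/'+fn,cv2.cvtColor(d['color'],cv2.COLOR_RGB2BGR))
    np.savez('last_'+name+'.npz',**{k:np.array(v) for k,v in d.items()})
    return d
def load(name): 
    z=np.load('last_'+name+'.npz'); return {k:z[k] for k in z.files}
def ray(d,uv):
    f=200/np.tan(np.radians(float(d['vfov']))/2)
    K=np.array([[f,0,float(d['cx'])],[0,f,float(d['cy'])],[0,0,1]])
    p=cv2.undistortPoints(np.array(uv,float).reshape(-1,1,2),K,np.array(d['dist_coeffs'],float)).reshape(-1,2)
    return np.c_[p,np.ones(len(p))]
def onplane(d,uv,z):
    r=ray(d,uv); T=d['T']; w=r@T[:3,:3].T; o=T[:3,3]
    return o+w*((z-o[2])/w[:,2])[:,None]
def depthpt(d,uv):
    r=ray(d,uv); uv=np.array(uv).reshape(-1,2).round().astype(int)
    z=d['range_z'][uv[:,1],uv[:,0]]
    return (r*z[:,None])@d['T'][:3,:3].T+d['T'][:3,3]
E
python3 - <<'E'
from h import *
for n in ['side','top','wrist']:
    d=grab(n,n+'0.png'); print(n,d['vfov'],d['cx'],d['cy'],d['dist_coeffs'],d['T'].round(3).tolist())
print(observe(),robot.grasp_offset)
E
```

```text
pics
side 54.851361303002626 317.1092228307739 201.16310793900337 [-0.04467152  0.          0.          0.          0.        ] [[0.681, -0.49, 0.545, -0.058], [-0.733, -0.471, 0.492, -0.677], [0.015, -0.734, -0.679, 0.881], [0.0, 0.0, 0.0, 1.0]]
top 42.4924051040279 316.5972968267139 202.21811248251927 [-0.02068008  0.          0.          0.          0.        ] [[-0.0, -0.995, 0.097, 0.398], [-1.0, 0.0, -0.001, -0.116], [0.001, -0.097, -0.995, 1.754], [0.0, 0.0, 0.0, 1.0]]
wrist 58.83925874987658 310.7508410446015 199.94102672401823 [0.01236005 0.         0.         0.         0.        ] [[0.296, 0.916, 0.272, 0.08], [0.955, -0.283, -0.086, 0.524], [-0.002, 0.286, -0.958, 0.384], [0.0, 0.0, 0.0, 1.0]]
{'time': 0.15, 'qpos': array([ 1.12502368e+00,  3.42544829e-01,  1.52478573e+00, -6.48631975e-06,
        1.27536715e+00, -1.45966763e-01]), 'qvel': array([-0.00120112, -0.0012809 , -0.00379668, -0.0005964 , -0.00040025,
        0.0011501 ]), 'joint_efforts': array([ 1.63922228e-03, -4.31465220e+01, -2.44351047e+01,  7.16911163e-02,
        5.36721060e-02, -5.42511998e-05]), 'tool_pos': array([0.15488827, 0.50132829, 0.22621801]), 'tool_rot': array([-3.14049844e+00, -1.54593059e-04,  2.84178858e+00]), 'contact_force': array([0.07287878, 0.15129427, 1.27346678]), 'torque': array([-0.01854025,  0.02330607, -0.01776849]), 'opening': 0.09206532712611054} -0.0188
```

View pics/side0.png

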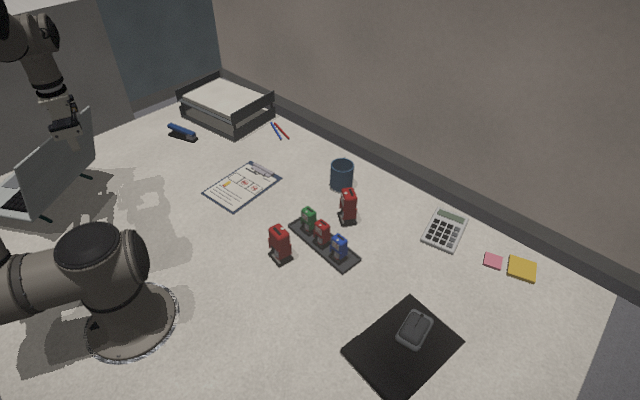

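View pics/top0.png

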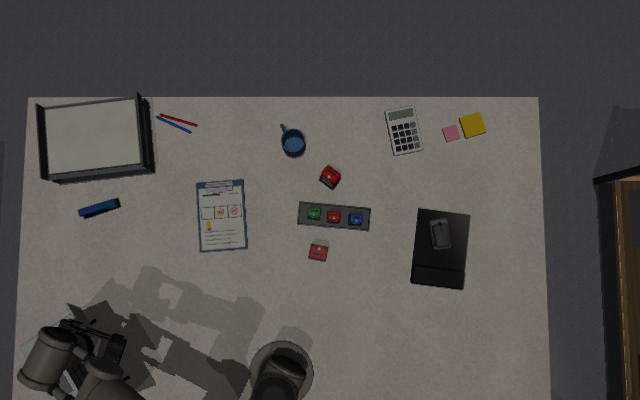

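View pics/wrist0.png

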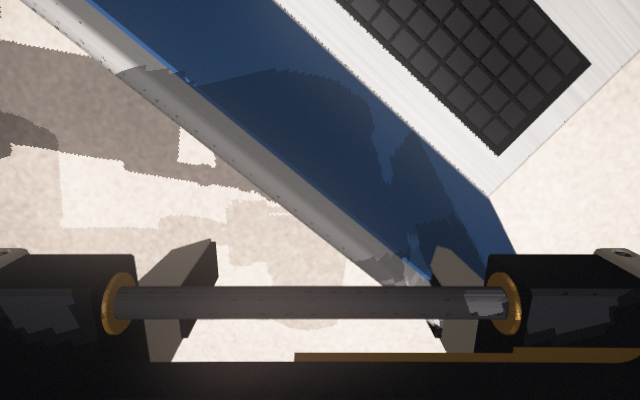

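```bash
python3 - <<'E'
from h import *
t=load('top');s=load('side')
b=cv2.cvtColor(t['color'],cv2.COLOR_RGB2BGR); c=cv2.resize(b[165:265,185:385],None,fx=4,fy=4,interpolation=cv2.INTER_CUBIC);cv2.imwrite('pics/topz.png',c)
b=cv2.cvtColor(s['color'],cv2.COLOR_RGB2BGR); c=cv2.resize(b[150:275,195:370],None,fx=4.5,fy=4.5,interpolation=cv2.INTER_CUBIC);cv2.imwrite('pics/sidez.png',c)
for uv in [(314,213),(334,216),(356,219),(318,250),(330,177),(222,216)]:
    print(uv,depthpt(t,[uv]).round(3))
E
```

```text
(314, 213) [[ 0.525 -0.109  0.084]]
(334, 216) [[ 0.515 -0.174  0.086]]
(356, 219) [[ 0.506 -0.245  0.082]]
(318, 250) [[ 0.405 -0.122  0.111]]
(330, 177) [[ 0.639 -0.16   0.114]]
(222, 216) [[0.521 0.205 0.005]]
```

View pics/topz.png

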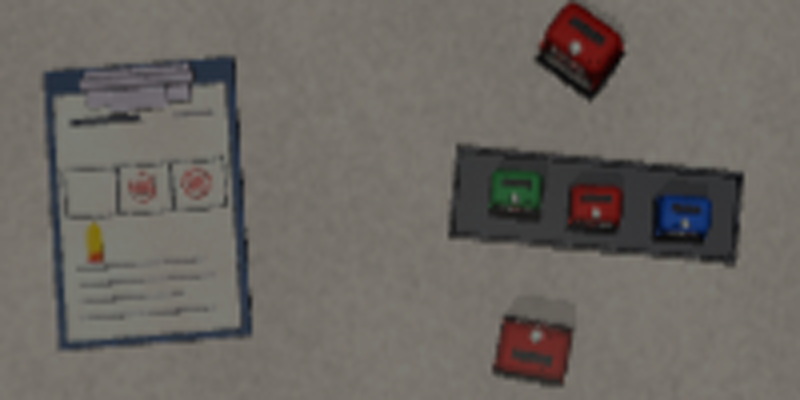

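View pics/sidez.png

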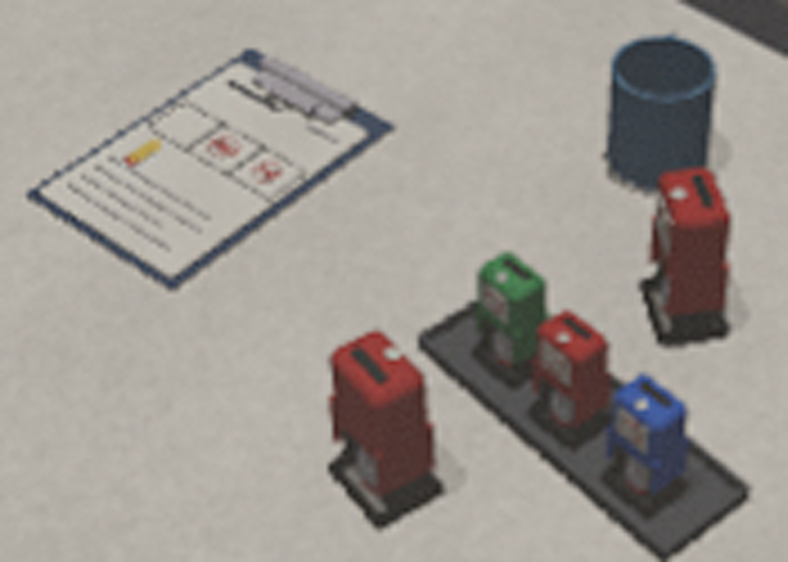

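```bash
cat >> h.py <<'E'
from scipy.spatial.transform import Rotation as Ro
def plan(target,yaw,roll=np.pi,pitch=0.,maxs=0.036,maxr=0.11,n=None,start=None,clo=0.0,dec=4):
    s=observe() if start is None else start
    p0=np.array(s['tool_pos']); R0=Ro.from_euler('xyz',s['tool_rot']); R1=Ro.from_euler('xyz',[roll,pitch,yaw])
    rv=(R0.inv()*R1).as_rotvec(); d=np.array(target)-p0
    n=n or int(max(np.ceil(np.linalg.norm(d)/maxs),np.ceil(np.linalg.norm(rv)/maxr),1))
    rows=[];p=p0.copy();R=R0
    for i in range(1,n+1):
        pt=p0+d*i/n; Rt=R0*Ro.from_rotvec(rv*i/n)
        a=R.inv().apply(pt-p).round(dec); b=(R.inv()*Rt).as_rotvec().round(dec)
        rows.append(list(a)+list(b)+[clo]); p=p+R.apply(a); R=R*Ro.from_rotvec(b)
    for i in range(0,n,5): print([[float(round(v,dec)) for v in r] for r in rows[i:i+5]])
    return rows
E
python3 - <<'E'
from h import *
s=observe(); s['tool_pos']=s['tool_pos']+np.array([0,0,.08])
plan([.53,.22,.306],np.pi/2,start=s,dec=3)
E
```

```text
[[-0.032, -0.011, 0.0, -0.0, 0.0, 0.091, 0.0], [-0.032, -0.009, 0.0, -0.0, 0.0, 0.091, 0.0], [-0.033, -0.005, 0.0, -0.0, 0.0, 0.09, 0.0], [-0.033, -0.002, 0.0, -0.0, 0.0, 0.091, 0.0], [-0.034, 0.0, 0.0, -0.0, 0.0, 0.091, 0.0]]
[[-0.033, 0.004, 0.0, -0.0, 0.0, 0.091, 0.0], [-0.033, 0.007, 0.0, -0.0, 0.0, 0.09, 0.0], [-0.032, 0.009, 0.0, -0.0, 0.0, 0.091, 0.0], [-0.031, 0.013, 0.0, -0.0, 0.001, 0.091, 0.0], [-0.03, 0.015, 0.0, -0.001, -0.0, 0.091, 0.0]]
[[-0.028, 0.018, 0.0, 0.0, -0.0, 0.091, 0.0], [-0.027, 0.02, 0.0, 0.0, -0.0, 0.09, 0.0], [-0.024, 0.023, 0.0, 0.0, -0.0, 0.091, 0.0], [-0.023, 0.025, 0.0, -0.0, -0.0, 0.091, 0.0]]
```

Request:
send_rows:
  series:
    - [0, 0, -0.04, 0, 0, 0, 0]
    - [0, 0, -0.04, 0, 0, 0, 0]

```text
time: 0.32
tool_pos: [0.1544, 0.5002, 0.3054]
tool_rot: [-3.135, -0.001, 2.842]
contact_force: [0.2, 1.2, 0.1]
opening: 0.0921
```

Request:
send_rows:
  series:
    - [-0.032, -0.011, 0.0, 0, 0, 0.091, 0.0]
    - [-0.032, -0.009, 0.0, 0, 0, 0.091, 0.0]
    - [-0.033, -0.005, 0.0, 0, 0, 0.09, 0.0]
    - [-0.033, -0.002, 0.0, 0, 0, 0.091, 0.0]
    - [-0.034, 0.0, 0.0, 0, 0, 0.091, 0.0]

```text
time: 0.73
tool_pos: [0.2897, 0.3999, 0.3066]
tool_rot: [-3.142, -0.0, 2.384]
contact_force: [0.9, 0.6, -0.7]
opening: 0.0921
```

Request:
send_rows:
  series:
    - [-0.033, 0.004, 0.0, 0, 0, 0.091, 0.0]
    - [-0.033, 0.007, 0.0, 0, 0, 0.09, 0.0]
    - [-0.032, 0.009, 0.0, 0, 0, 0.091, 0.0]
    - [-0.031, 0.013, 0.0, 0, 0, 0.091, 0.0]
    - [-0.03, 0.015, 0.0, 0, 0, 0.091, 0.0]

```text
time: 1.15
tool_pos: [0.424, 0.2994, 0.3065]
tool_rot: [-3.141, -0.0, 1.929]
contact_force: [0.7, 0.9, -0.4]
opening: 0.092
```

Request:
send_rows:
  series:
    - [-0.028, 0.018, 0.0, 0.0, 0, 0.091, 0.0]
    - [-0.027, 0.02, 0.0, 0.0, 0, 0.09, 0.0]
    - [-0.024, 0.023, 0.0, 0.0, 0, 0.091, 0.0]
    - [-0.023, 0.025, 0.0, 0, 0, 0.091, 0.0]
    - [0, 0, 0, 0, 0, 0, 0]

```text
time: 1.57
tool_pos: [0.534, 0.2162, 0.3053]
tool_rot: [3.141, 0.002, 1.561]
contact_force: [-2.0, -0.1, -0.6]
opening: 0.0918
```

```bash
python3 - <<'E'
from h import *
d=grab('wrist','w1.png'); s=observe(); print(s['tool_pos'],s['tool_rot'],s['time'],s['qvel'].round(3)); print(d['T'].round(4).tolist())
E
```

```text
[0.53191406 0.2179999  0.30544082] [-3.14015409e+00  7.83201018e-04  1.56636539e+00] 1.6167 [ 0.056 -0.033  0.037  0.022  0.01  -0.02 ]
[[0.9999, -0.0098, -0.0025, 0.5336], [-0.0101, -0.9576, -0.2878, 0.2939], [0.0004, 0.2878, -0.9577, 0.463], [0.0, 0.0, 0.0, 1.0]]
```

View pics/w1.png

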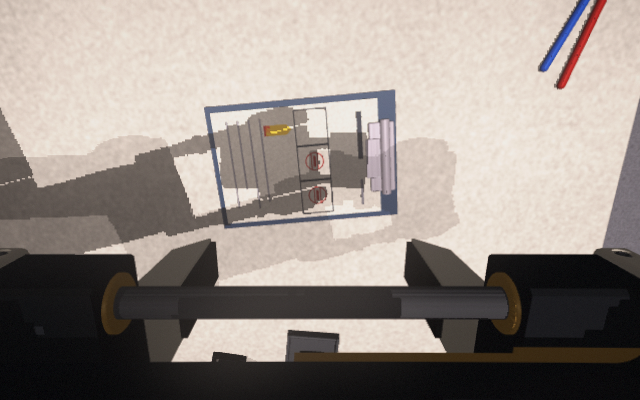

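```bash
python3 - <<'E'
from h import *
d=grab('wrist'); d=grab('wrist','w2.png'); s=observe(); print(s['tool_pos'],s['qvel'].round(3))
b=cv2.cvtColor(d['color'],cv2.COLOR_RGB2BGR); cv2.imwrite('pics/w2z.png',cv2.resize(b[85:235,200:400],None,fx=4,fy=4,interpolation=cv2.INTER_CUBIC))
E
```

```text
[0.5298669  0.22012957 0.3061519 ] [ 0.026 -0.018  0.007 -0.001 -0.    -0.001]
```

View pics/w2z.png

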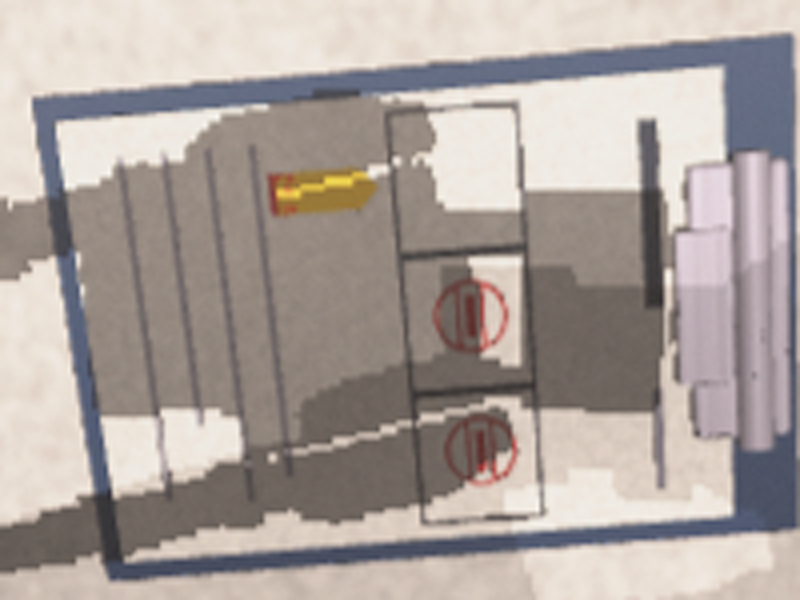

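```bash
python3 - <<'E'
from h import *
d=load('wrist')
c=np.array([(388,112),(517,104),(403,253),(525,246),(415,392),(533,386),(422,521),(543,513)],float)
uv=(c+.5)/4-.5+[200,85]
P=onplane(d,uv,.005)[:,:2]; print(P.round(4))
# fit model: rows x=±21, y lines 
top=P[1::2];bot=P[::2]
print(np.linalg.norm(top-bot,axis=1),np.linalg.norm(np.diff(top,axis=0),axis=1))
e=P[:4].mean(0); print('box',e)
v=(top[0]-top[-1])+(bot[0]-bot[-1]); print('yaw by y',np.arctan2(-v[0],v[1]))
cl=np.array([(34,100),(792,36),(113,577),(800,525)]); uv=(cl+.5)/4-.5+[200,85]
Q=onplane(d,uv,.003)[:,:2];print(Q.round(4)); v=Q[1]-Q[0]+Q[3]-Q[2];print('yaw',np.arctan2(v[1],v[0]),np.linalg.norm(Q[1]-Q[0]),np.linalg.norm(Q[2]-Q[0]))
E
```

```text
[[0.5114 0.2744]
 [0.5519 0.2767]
 [0.5157 0.2301]
 [0.5551 0.2323]
 [0.5192 0.1839]
 [0.5584 0.1859]
 [0.5212 0.1386]
 [0.5625 0.1414]]
[0.04054465 0.03944261 0.03924648 0.04137601] [0.04452849 0.04651546 0.04468502]
box [0.53352742 0.25337778]
yaw by y 0.07479103670639535
[[0.4001 0.2781]
 [0.6371 0.2968]
 [0.4138 0.1176]
 [0.6508 0.1362]]
yaw 0.0788375023366262 0.23772088930868543 0.16109393170806727
```

```bash
python3 - <<'E'
from h import *
plan([.512,-.185,.30],np.pi/2-.139,dec=3)
E
```

```text
[[-0.034, -0.001, 0.001, -0.0, 0.0, 0.012, 0.0], [-0.034, -0.002, 0.0, -0.0, 0.0, 0.011, 0.0], [-0.033, -0.0, 0.001, -0.0, 0.0, 0.012, 0.0], [-0.034, -0.001, 0.0, -0.0, 0.0, 0.011, 0.0], [-0.034, 0.0, 0.001, -0.001, 0.0, 0.012, 0.0]]
[[-0.034, 0.001, 0.0, 0.0, 0.0, 0.012, 0.0], [-0.033, 0.001, 0.001, 0.0, 0.0, 0.011, 0.0], [-0.034, 0.001, 0.0, 0.0, 0.0, 0.012, 0.0], [-0.034, 0.002, 0.001, -0.0, 0.0, 0.011, 0.0], [-0.034, 0.002, 0.0, -0.0, 0.0, 0.012, 0.0]]
[[-0.033, 0.002, 0.001, -0.0, 0.0, 0.012, 0.0], [-0.034, 0.003, 0.0, -0.0, 0.0, 0.011, 0.0]]
```

Request:
send_rows:
  series:
    - [-0.034, -0.001, 0.001, 0, 0, 0.012, 0]
    - [-0.034, -0.002, 0, 0, 0, 0.011, 0]
    - [-0.033, 0, 0.001, 0, 0, 0.012, 0]
    - [-0.034, -0.001, 0, 0, 0, 0.011, 0]
    - [-0.034, 0, 0.001, 0, 0, 0.012, 0]

```text
time: 2.13
tool_pos: [0.5211, 0.0515, 0.3042]
tool_rot: [3.141, -0.0, 1.516]
contact_force: [1.0, 0.5, 1.0]
opening: 0.0915
```

Request:
send_rows:
  series:
    - [-0.034, 0.001, 0, 0, 0, 0.012, 0]
    - [-0.033, 0.001, 0.001, 0, 0, 0.011, 0]
    - [-0.034, 0.001, 0, 0, 0, 0.012, 0]
    - [-0.034, 0.002, 0.001, 0, 0, 0.011, 0]
    - [-0.034, 0.002, 0, 0, 0, 0.012, 0]

```text
time: 2.55
tool_pos: [0.5148, -0.1176, 0.302]
tool_rot: [3.141, -0.0, 1.457]
contact_force: [0.8, 0.4, 0.1]
opening: 0.0917
```

Request:
send_rows:
  series:
    - [-0.033, 0.002, 0.001, 0, 0, 0.012, 0]
    - [-0.034, 0.003, 0, 0, 0, 0.011, 0]
    - [0, 0, 0, 0, 0, 0, 0]
    - [0, 0, 0, 0, 0, 0, 0]
    - [0, 0, 0, 0, 0, 0, 0]

```text
time: 2.97
tool_pos: [0.5122, -0.1834, 0.3008]
tool_rot: [-3.142, -0.001, 1.433]
contact_force: [0.2, 1.1, -0.1]
opening: 0.0916
```

```bash
python3 - <<'E'
from h import *
d=grab('wrist','w3.png'); s=observe(); print(s['tool_pos'],s['tool_rot'],s['time'],s['qvel'].round(3))
b=cv2.cvtColor(d['color'],cv2.COLOR_RGB2BGR); cv2.imwrite('pics/w3z.png',cv2.resize(b[60:260,190:450],None,fx=3,fy=3,interpolation=cv2.INTER_CUBIC))
E
```

```text
[ 0.5123311  -0.18304768  0.3009277 ] [ 3.14146471e+00 -6.37988056e-04  1.43405030e+00] 3.0167 [ 0.007 -0.    -0.001 -0.002 -0.002 -0.001]
```

View pics/w3.png

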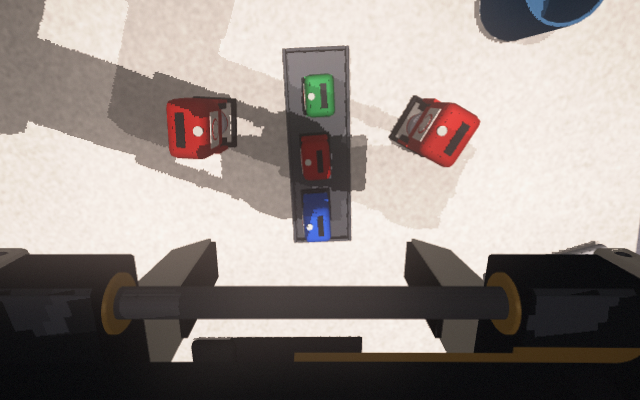

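View pics/w3z.png

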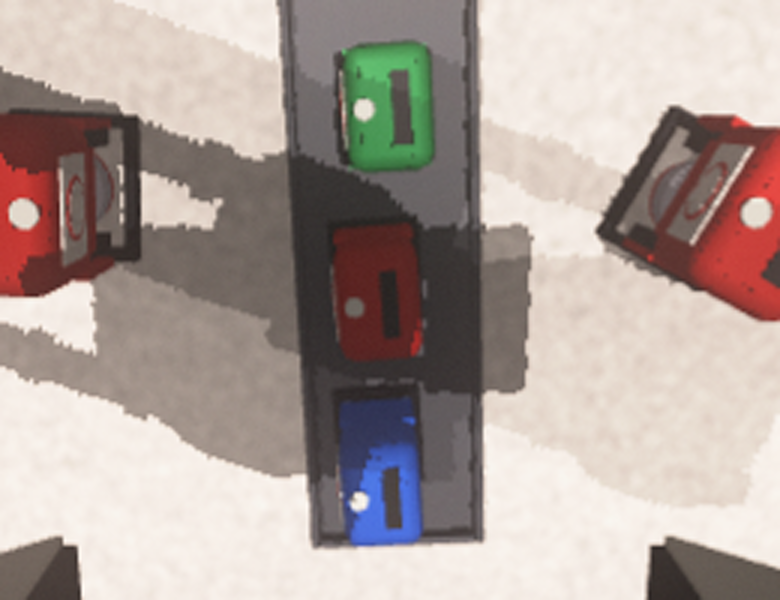

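```bash
python3 - <<'E'
from h import *
for n in ['wrist','top']:
    d=grab(n) if n=='top' else load(n)
    vv,uu=np.mgrid[0:400,0:640]; uv=np.c_[uu.ravel(),vv.ravel()]
    P=depthpt(d,uv); hsv=cv2.cvtColor(d['color'],cv2.COLOR_RGB2HSV).reshape(-1,3).astype(int)
    for nm,c in [('red',[.512,-.178]),('green',[.523,-.109]),('blue',[.506,-.245]),('bigF',[.405,-.122]),('bigB',[.639,-.16])]:
        m=(np.hypot(P[:,0]-c[0],P[:,1]-c[1])<.035)&(P[:,2]>(.078 if nm[0]!='b' or nm=='blue' else .1))&(P[:,2]<.13)
        q=P[m]; 
        if len(q)<8: print(n,nm,len(q)); continue
        r=cv2.minAreaRect(q[:,:2].astype(np.float32)*1000); print(n,nm,len(q),np.round(r[0],1),np.round(r[1],1),round(r[2],1),'z',np.percentile(q[:,2],[5,50,95]).round(4),uv[m].mean(0).round(1))
    m=(P[:,2]>.009)&(P[:,2]<.018)&(P[:,0]>.43)&(P[:,0]<.6)&(P[:,1]<-.03)&(P[:,1]>-.33)
    r=cv2.minAreaRect(P[m][:,:2].astype(np.float32)*1000); print(n,'tray',r)
E
```

```text
wrist red 1074 [ 517.1 -174.1] [42.2 30.7] 86.7 z [0.0821 0.087  0.089 ] [315.1 159.4]
wrist green 1234 [ 529.6 -108.8] [41.9 30.8] 85.8 z [0.0826 0.0872 0.089 ] [318.8  94.8]
wrist blue 932 [ 508.6 -245.6] [41.4 30.8] 86.4 z [0.0818 0.0871 0.0889] [316.3 222.9]
wrist bigF 2511 [ 399.7 -122.9] [57.1 42.2] 79.7 z [0.1053 0.1132 0.1152] [189.3 128.2]
wrist bigB 2491 [ 648.6 -162.2] [57.3 41.4] 53.4 z [0.105  0.1133 0.1153] [446.8 134.3]
wrist tray ((522.195556640625, -176.3966827392578), (244.65182495117188, 78.16582489013672), 84.64022064208984)
top red 0
top green 17 [ 527.8 -107. ] [40.6 20.1] 77.1 z [0.0802 0.0859 0.0908] [311.1 212.1]
top blue 0
top bigF 153 [ 405.3 -124.8] [59.7 31.3] 63.5 z [0.1042 0.1123 0.1186] [319.3 250.8]
top bigB 87 [ 659.3 -154.4] [26.2 51.6] 20.5 z [0.1053 0.1119 0.1186] [327.1 171.5]
top tray ((479.4757995605469, -159.08517456054688), (276.9490661621094, 149.494140625), 67.95822143554688)
```

```bash
python3 - <<'E'
from h import *
print(observe()['tool_pos'])
plan([.517,-.174,.057],np.pi/2-.065,dec=4)
E
```

```text
[ 0.51241889 -0.18299355  0.30100737]
[[0.0013, 0.0005, 0.0349, 0.0, -0.0001, -0.0102, 0.0], [0.0014, 0.0004, 0.0348, 0.0001, -0.0, -0.0102, 0.0], [0.0013, 0.0005, 0.0349, 0.0, -0.0001, -0.0102, 0.0], [0.0014, 0.0005, 0.0348, 0.0001, -0.0, -0.0102, 0.0], [0.0013, 0.0006, 0.0349, 0.0, -0.0001, -0.0102, 0.0]]
[[0.0013, 0.0005, 0.0349, 0.0001, -0.0, -0.0102, 0.0], [0.0014, 0.0006, 0.0348, 0.0, -0.0001, -0.0102, 0.0]]
```

Request:
send_rows:
  series:
    - [0.003, 0.002, 0.03, 0, 0, -0.024, 0]
    - [0.003, 0.001, 0.03, 0, 0, -0.024, 0]
    - [0.003, 0.001, 0.03, 0, 0, -0.024, 0]
    - [0, 0, 0.03, 0, 0, 0, 0]
    - [0, 0, 0, 0, 0, 0, 0]

```text
time: 3.48
tool_pos: [0.5145, -0.1732, 0.1755]
tool_rot: [-3.132, -0.004, 1.506]
contact_force: [-0.4, 0.5, -0.5]
opening: 0.092
```

Request:
send_rows:
  series:
    - [0, 0, 0, 0, 0, 0, 0]
    - [0, 0, 0, 0, 0, 0, 0]
    - [0, 0, 0, 0, 0, 0, 0]
    - [0, 0, 0, 0, 0, 0, 0]

```text
time: 3.82
tool_pos: [0.5183, -0.1766, 0.1827]
tool_rot: [3.138, 0.001, 1.504]
contact_force: [-0.4, 0.0, 0.4]
opening: 0.092
```

```bash
python3 - <<'E'
from h import *
d=grab('wrist','w4.png')
plan([.517,-.174,.057],np.pi/2-.065,dec=4); s=observe(); print(s['tool_pos'],s['tool_rot'])
vv,uu=np.mgrid[0:400,0:640]; uv=np.c_[uu.ravel(),vv.ravel()]
P=depthpt(d,uv)
for nm,c in [('red',[.517,-.174]),('green',[.5296,-.109])]:
        m=(np.hypot(P[:,0]-c[0],P[:,1]-c[1])<.035)&(P[:,2]>.079)&(P[:,2]<.1)
        q=P[m]; r=cv2.minAreaRect(q[:,:2].astype(np.float32)*1000); print(nm,len(q),r,uv[m].min(0),uv[m].max(0))
E
```

```text
[[0.0007, -0.0004, 0.0313, 0.0007, 0.0003, -0.0005, 0.0], [0.0006, -0.0004, 0.0314, 0.0007, 0.0003, -0.0005, 0.0], [0.0007, -0.0003, 0.0313, 0.0008, 0.0002, -0.0004, 0.0], [0.0006, -0.0004, 0.0314, 0.0007, 0.0003, -0.0005, 0.0]]
[ 0.51805182 -0.17662987  0.18240246] [3.13869214e+00 1.12690235e-03 1.50389179e+00]
red 2093 ((517.03369140625, -174.16867065429688), (42.33234786987305, 30.736730575561523), 86.79776000976562) [290 169] [330 223]
green 2568 ((529.7857055664062, -108.97541809082031), (41.75059509277344, 30.709680557250977), 85.95256042480469) [300  76] [343 137]
```

View pics/w4.png

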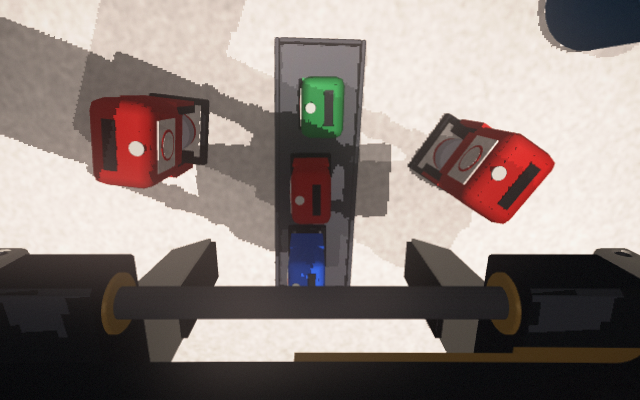

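Request:
send_rows:
  series:
    - [0.002, -0.001, 0.028, 0, 0, -0.01, 0]
    - [0.0005, 0, 0.028, 0, 0, 0, 0]
    - [0, 0, 0.025, 0, 0, 0, 0]
    - [0, 0, 0.015, 0, 0, 0, 0]
    - [0, 0, 0, 0, 0, 0, 0]

```text
time: 4.28
tool_pos: [0.5149, -0.1731, 0.0823]
tool_rot: [-3.137, -0.002, 1.514]
contact_force: [0.3, 0.4, -0.5]
opening: 0.0917
```

Request:
send_rows:
  series:
    - [0, 0, 0, 0, 0, 0, 0]
    - [0, 0, 0, 0, 0, 0, 0]
    - [0, 0, 0, 0, 0, 0, 0]

```text
time: 4.53
tool_pos: [0.5175, -0.1743, 0.0864]
tool_rot: [3.139, 0.001, 1.514]
contact_force: [-0.2, -0.7, 0.2]
opening: 0.0919
```

```bash
python3 - <<'E'
from h import *
d=grab('wrist','w5.png');grab('side','s5.png')
plan([.517,-.174,.057],1.514,dec=4); s=observe(); print(s['tool_pos'],s['tool_rot'],s['contact_force'])
E
```

```text
[[0.0001, -0.0003, 0.029, 0.0023, 0.0009, -0.0002, 0.0]]
[ 0.51718532 -0.17413155  0.08603464] [3.13926478e+00 9.09771597e-04 1.51379232e+00] [ 2.80752103e-01 -4.28032186e-04  4.53881688e-01]
```

View pics/w5.png

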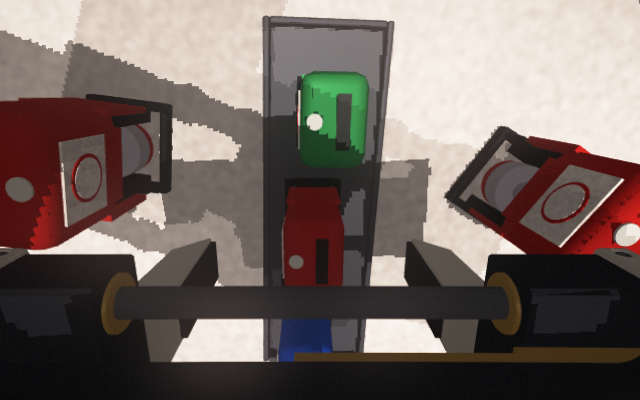

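Request:
send_rows:
  series:
    - [0, 0, 0.01, 0.002, 0.001, 0, 0]
    - [0, 0, 0.01, 0, 0, 0, 0]
    - [0, 0, 0.009, 0, 0, 0, 0]
    - [0, 0, 0, 0, 0, 0, 0]
    - [0, 0, 0, 0, 0, 0, 0]

```text
time: 5.05
tool_pos: [0.5158, -0.1734, 0.0546]
tool_rot: [-3.137, -0.002, 1.514]
contact_force: [-0.7, 0.1, 1.0]
opening: 0.0918
```

Request:
send_rows:
  series:
    - [0, 0, 0, 0, 0, 0, 0]
    - [0, 0, 0, 0, 0, 0, 0]
    - [0, 0, 0, 0, 0, 0, 0]

```text
time: 5.3
tool_pos: [0.5167, -0.1738, 0.056]
tool_rot: [-3.14, -0.001, 1.514]
contact_force: [0.5, -0.7, 0.3]
opening: 0.0917
```

```bash
python3 - <<'E'
from h import *
d=grab('wrist','w6.png')
s=observe(); print(s['tool_pos'],s['tool_rot'],s['contact_force'])
E
```

```text
[ 0.51668077 -0.17385133  0.05602301] [-3.14029555e+00 -7.99009140e-04  1.51386437e+00] [ 0.558264    0.31247901 -0.13391836]
```

View pics/w6.png

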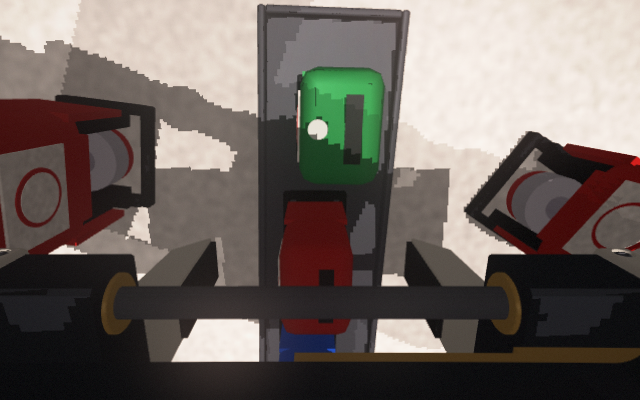

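Request:
send_rows:
  series:
    - [0, 0, 0, 0, 0, 0, 0.3]
    - [0, 0, 0, 0, 0, 0, 0.6]
    - [0, 0, 0, 0, 0, 0, 0.8]
    - [0, 0, 0, 0, 0, 0, 0.8]
    - [0, 0, 0, 0, 0, 0, 0.8]
  newtons: 30

```text
time: 5.77
tool_pos: [0.5165, -0.1738, 0.0557]
tool_rot: [-3.14, -0.001, 1.514]
contact_force: [-0.1, 0.7, -0.2]
opening: 0.0631
```

Request:
send_rows:
  series:
    - [0, 0, 0, 0, 0, 0, 0.9]
    - [0, 0, 0, 0, 0, 0, 0.9]
    - [0, 0, 0, 0, 0, 0, 0.9]
    - [0, 0, 0, 0, 0, 0, 0.9]
    - [0, 0, 0, 0, 0, 0, 0.9]

```text
time: 6.18
tool_pos: [0.5166, -0.1738, 0.0557]
tool_rot: [-3.14, -0.001, 1.514]
contact_force: [0.3, -0.4, -0.7]
opening: 0.0297
```

```bash
python3 - <<'E'
from h import *
d=grab('wrist','w7.png')
s=observe(); print(s['tool_pos'],s['tool_rot'],s['contact_force'],s['opening'])
E
```

```text
[ 0.51655837 -0.17376992  0.05574331] [-3.13989107e+00 -9.98949848e-04  1.51380722e+00] [0.69678441 0.32922408 1.17734648] 0.029621513682261544
```

View pics/w7.png

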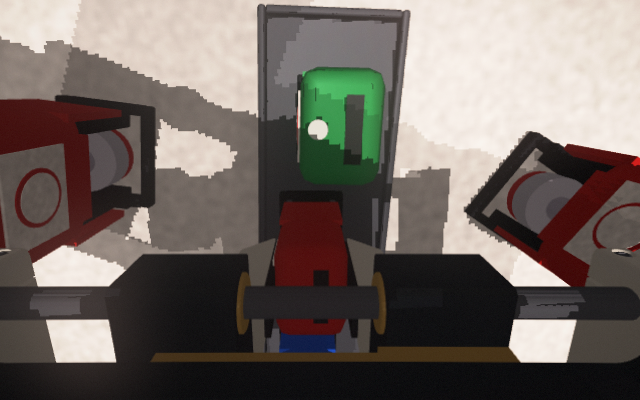

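Gripped at 29.6 mm opening (cap is 30 mm). Lifting straight up.

Request:
send_rows:
  series:
    - [0, 0, -0.01, 0, 0, 0, 0.9]
    - [0, 0, -0.02, 0, 0, 0, 0.9]
    - [0, 0, -0.03, 0, 0, 0, 0.9]
    - [0, 0, -0.03, 0, 0, 0, 0.9]
    - [0, 0, -0.03, 0, 0, 0, 0.9]

```text
time: 6.65
tool_pos: [0.5162, -0.1737, 0.1775]
tool_rot: [-3.139, -0.001, 1.514]
contact_force: [0.7, -1.0, -1.7]
opening: 0.0293
```

Request:
send_rows:
  series:
    - [0, 0, -0.02, 0, 0, 0, 0.9]
    - [0, 0, 0, 0, 0, 0, 0.9]
    - [0, 0, 0, 0, 0, 0, 0.9]
    - [0, 0, 0, 0, 0, 0, 0.9]

```text
time: 6.98
tool_pos: [0.516, -0.1736, 0.1948]
tool_rot: [-3.138, -0.002, 1.514]
contact_force: [0.1, -0.1, -2.1]
opening: 0.03
```

```bash
python3 - <<'E'
from h import *
d=grab('wrist','w8.png');e=grab('side')
b=cv2.cvtColor(e['color'],cv2.COLOR_RGB2BGR); cv2.imwrite('pics/s8.png',cv2.resize(b[90:280,195:455],None,fx=3,fy=3,interpolation=cv2.INTER_CUBIC))
s=observe(); print(s['tool_pos'],s['tool_rot'],s['contact_force'],s['opening'])
plan([.53,.24,.2],np.pi/2+.077,clo=.9,dec=3,maxs=.03)
E
```

```text
[ 0.51583664 -0.17352646  0.19416017] [-3.13665529e+00 -2.34884737e-03  1.51375136e+00] [ 0.22524565  1.44581468 -1.23540673] 0.029460614046143224
[[0.03, -0.001, -0.0, -0.0, -0.0, -0.01, 0.9], [0.029, -0.0, -0.001, -0.001, -0.0, -0.009, 0.9], [0.03, -0.0, -0.0, -0.0, -0.001, -0.01, 0.9], [0.029, 0.0, -0.0, -0.0, 0.0, -0.009, 0.9], [0.03, 0.0, -0.001, -0.001, 0.0, -0.01, 0.9]]
[[0.029, 0.001, -0.0, -0.0, -0.0, -0.009, 0.9], [0.03, 0.001, -0.001, -0.0, -0.0, -0.01, 0.9], [0.029, 0.002, 0.0, -0.001, -0.001, -0.01, 0.9], [0.03, 0.001, -0.0, -0.0, 0.0, -0.009, 0.9], [0.029, 0.002, -0.001, -0.0, 0.0, -0.01, 0.9]]
[[0.03, 0.002, -0.0, -0.001, -0.0, -0.009, 0.9], [0.029, 0.003, -0.001, -0.0, -0.0, -0.01, 0.9], [0.03, 0.002, 0.0, -0.0, -0.0, -0.009, 0.9], [0.029, 0.003, -0.0, -0.001, -0.001, -0.01, 0.9]]
```

View pics/w8.png

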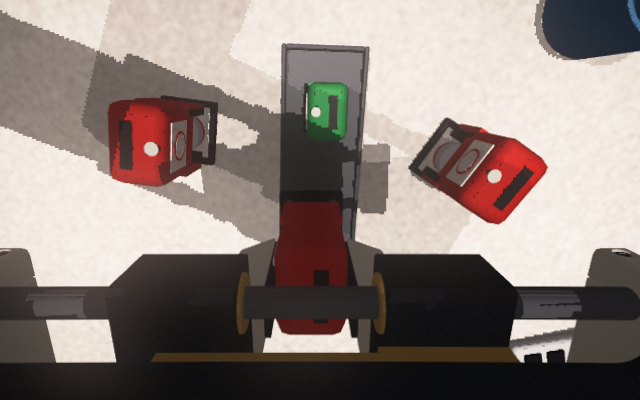

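View pics/s8.png

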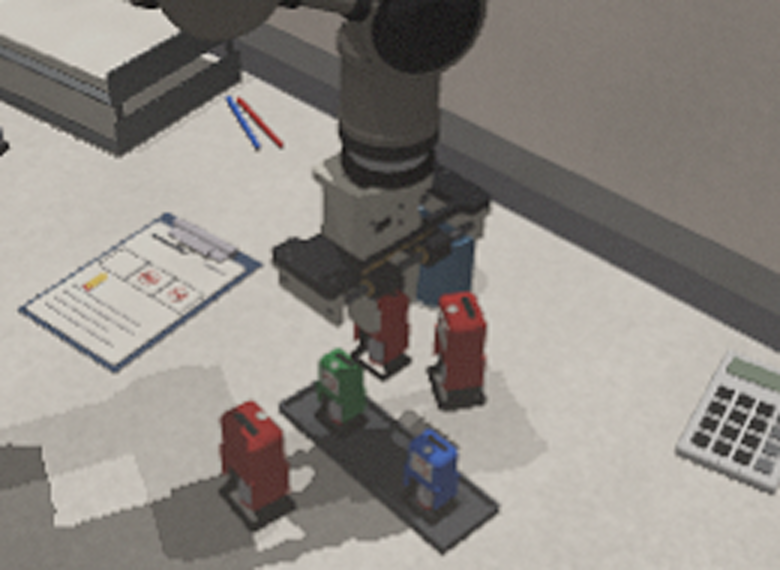

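Request:
send_rows:
  series:
    - [0.03, -0.001, 0, 0, 0, -0.01, 0.9]
    - [0.029, 0, 0, 0, 0, -0.009, 0.9]
    - [0.03, 0, 0, 0, 0, -0.01, 0.9]
    - [0.029, 0, 0, 0, 0, -0.009, 0.9]
    - [0.03, 0, 0, 0, 0, -0.01, 0.9]

```text
time: 7.5
tool_pos: [0.5205, -0.0247, 0.1945]
tool_rot: [-3.137, -0.002, 1.562]
contact_force: [0.2, 0.8, -0.5]
opening: 0.03
```

Request:
send_rows:
  series:
    - [0.029, 0.001, 0, 0, 0, -0.009, 0.9]
    - [0.03, 0.001, 0, 0, 0, -0.01, 0.9]
    - [0.029, 0.002, 0, 0, 0, -0.01, 0.9]
    - [0.03, 0.001, 0, 0, 0, -0.009, 0.9]
    - [0.029, 0.002, 0, 0, 0, -0.01, 0.9]

```text
time: 7.92
tool_pos: [0.526, 0.1226, 0.1947]
tool_rot: [-3.137, -0.001, 1.61]
contact_force: [0.9, -0.4, -0.6]
opening: 0.0299
```

Request:
send_rows:
  series:
    - [0.03, 0.002, 0, 0, 0, -0.009, 0.9]
    - [0.029, 0.003, 0, 0, 0, -0.01, 0.9]
    - [0.03, 0.002, 0, 0, 0, -0.009, 0.9]
    - [0.015, 0.003, 0, 0, 0, -0.01, 0.9]
    - [0, 0, 0, 0, 0, 0, 0.9]

```text
time: 8.33
tool_pos: [0.5309, 0.2282, 0.1947]
tool_rot: [-3.138, -0.002, 1.652]
contact_force: [-0.2, -0.8, -1.1]
opening: 0.0297
```

Request:
send_rows:
  series:
    - [0, 0, 0, 0, 0, 0, 0.9]
    - [0, 0, 0, 0, 0, 0, 0.9]
    - [0, 0, 0, 0, 0, 0, 0.9]
    - [0, 0, 0, 0, 0, 0, 0.9]

```text
time: 8.67
tool_pos: [0.5317, 0.2243, 0.1961]
tool_rot: [-3.14, -0.001, 1.646]
contact_force: [0.1, 0.2, -1.3]
opening: 0.03
```

```bash
python3 - <<'E'
from h import *
d=grab('wrist','w9.png')
b=cv2.cvtColor(d['color'],cv2.COLOR_RGB2BGR); cv2.imwrite('pics/w9z.png',cv2.resize(b[60:350,190:450],None,fx=3,fy=3,interpolation=cv2.INTER_CUBIC)[:600] if 0 else cv2.resize(b[50:250,190:450],None,fx=3,fy=3,interpolation=cv2.INTER_CUBIC))
s=observe(); print(s['tool_pos'],s['tool_rot'],s['contact_force'],s['opening'],s['time'])
E
```

```text
[0.53168642 0.22438624 0.19621437] [-3.13973670e+00 -1.18694218e-03  1.64616482e+00] [-0.20240414 -0.02089713 -1.2786136 ] 0.029804490317400203 8.7167
```

View pics/w9.png

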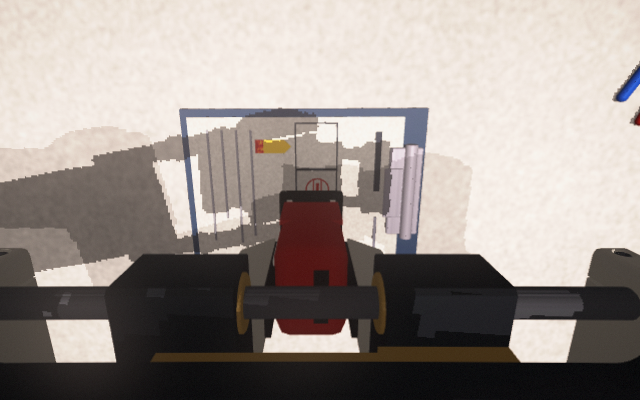

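View pics/w9z.png

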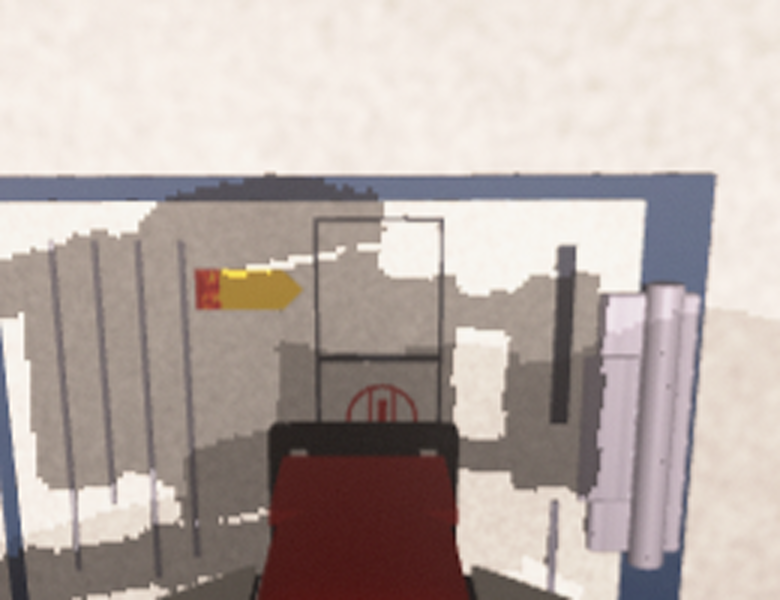

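```bash
python3 - <<'E'
from h import *
d=load('wrist'); s=observe(); tp=s['tool_pos']
cv=lambda c:(np.array(c,float)+.5)/3-.5+[190,50]
B=onplane(d,cv([(317,218),(442,219.5),(319,355),(441,356)]),.005)[:,:2]
print(B.round(4),B.mean(0)); yv=(B[0]-B[2])+(B[1]-B[3]); xv=B[1]-B[0]+B[3]-B[2]
print('yaw',np.arctan2(-yv[0],yv[1]),np.arctan2(xv[1],xv[0]),np.linalg.norm(xv)/2,np.linalg.norm(yv)/2)
cl=onplane(d,cv([(715,174)]),.003)[:,:2]; print(cl)
F=onplane(d,cv([(270,424),(458,424)]),tp[2]-.052)[:,:2]; print('foot+y edge',F.round(4),np.linalg.norm(F[1]-F[0]))
v=F[1]-F[0]; a=np.arctan2(v[1],v[0]); c=F.mean(0)-.022*np.array([-np.sin(a),np.cos(a)]); print('foot yaw',a,'centre',c,'tcp',tp[:2], 'tool yaw',s['tool_rot'][2]-np.pi/2)
E
```

```text
[[0.5116 0.2745]
 [0.5516 0.277 ]
 [0.515  0.23  ]
 [0.5556 0.2327]] [0.53345689 0.25354548]
yaw 0.08272806241306603 0.06479527504138707 0.04040205108177905 0.04461315775852816
[[0.63713778 0.29742563]]
foot+y edge [[0.51   0.2434]
 [0.5482 0.2463]] 0.03837570693488696
foot yaw 0.0751239717929545 centre [0.53075656 0.22289656] tcp [0.53168642 0.22438624] tool yaw 0.07536849327372419
```

Request:
send_rows:
  series:
    - [0.01, 0.002, 0.01, 0, 0, 0, 0.9]
    - [0.01, 0.002, 0.02, 0, 0, 0, 0.9]
    - [0.01, 0.001, 0.025, 0, 0, 0, 0.9]
    - [0, 0, 0.025, 0, 0, 0, 0.9]
    - [0, 0, 0.015, 0, 0, 0, 0.9]

```text
time: 9.13
tool_pos: [0.5326, 0.2564, 0.0978]
tool_rot: [-3.136, -0.001, 1.648]
contact_force: [-0.8, -0.3, -1.0]
opening: 0.0299
```

Request:
send_rows:
  series:
    - [0, 0, 0.01, 0, 0, 0, 0.9]
    - [0, 0, 0, 0, 0, 0, 0.9]
    - [0, 0, 0, 0, 0, 0, 0.9]
    - [0, 0, 0, 0, 0, 0, 0.9]
    - [0, 0, 0, 0, 0, 0, 0.9]

```text
time: 9.55
tool_pos: [0.5349, 0.2562, 0.0925]
tool_rot: [3.141, -0.002, 1.648]
contact_force: [-0.9, -0.1, -0.8]
opening: 0.0302
```

```bash
python3 - <<'E'
from h import *
d=grab('wrist','w10.png')
b=cv2.cvtColor(d['color'],cv2.COLOR_RGB2BGR); cv2.imwrite('pics/w10z.png',cv2.resize(b[50:250,190:450],None,fx=3,fy=3,interpolation=cv2.INTER_CUBIC))
e=grab('side');b=cv2.cvtColor(e['color'],cv2.COLOR_RGB2BGR); cv2.imwrite('pics/s10.png',cv2.resize(b[50:240,150:400],None,fx=3,fy=3,interpolation=cv2.INTER_CUBIC))
s=observe(); print(s['tool_pos'],s['tool_rot'],s['contact_force'],s['opening'],s['time'])
E
```

```text
[0.53458063 0.25607604 0.09230347] [ 3.14138629e+00 -1.88160873e-03  1.64761246e+00] [ 0.66079284  0.28101784 -0.67687762] 0.029969548826056125 9.65
```

View pics/s10.png

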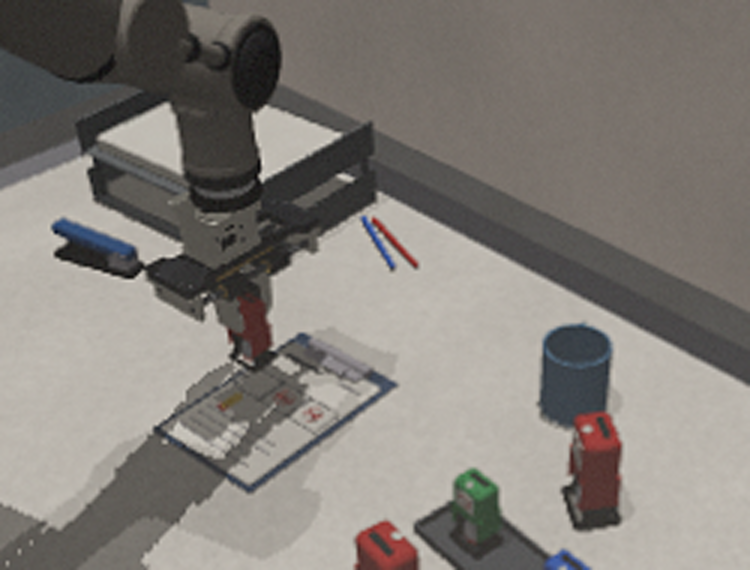

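View pics/w10z.png

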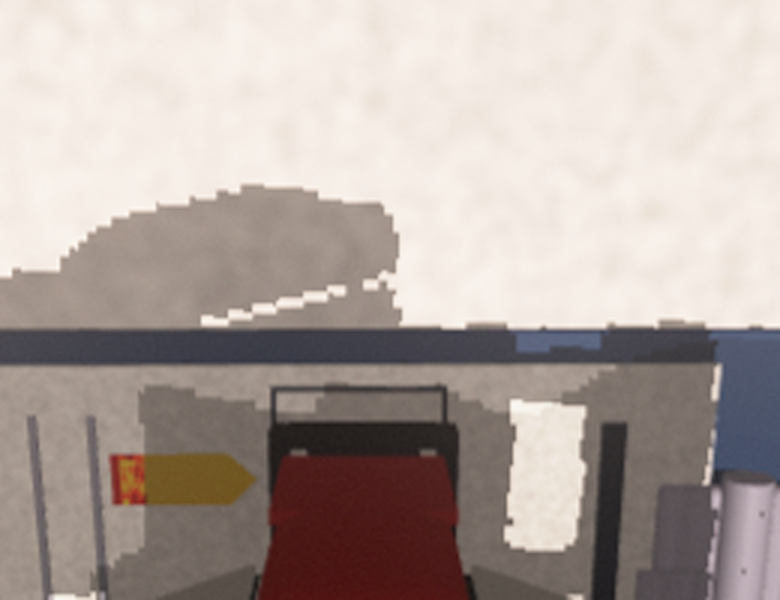

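```bash
cat > m.py <<'E'
from h import *
import sys
def meas(d,box,foot,off,k,tp,fz=None):
    cv=lambda c:(np.array(c,float)+.5)/k-.5+off
    B=onplane(d,cv(box),.005)[:,:2]; v=B[1]-B[0]; a=np.arctan2(v[1],v[0]); nb=np.array([-np.sin(.077),np.cos(.077)])
    bc=B.mean(0)-.0225*nb
    F=onplane(d,cv(foot),tp[2]-.052 if fz is None else fz)[:,:2]; v=F[1]-F[0]; b=np.arctan2(v[1],v[0])
    fc=F.mean(0)-.022*nb
    print('box',bc.round(4),a.round(3),np.linalg.norm(B[1]-B[0]).round(4),'foot',fc.round(4),b.round(3),np.linalg.norm(v).round(4))
    s=observe(); R=Ro.from_euler('xyz',s['tool_rot']).as_matrix(); print('need world',bc-fc,'tool',(R.T@np.r_[bc-fc,0]).round(4))
E
python3 - <<'E'
from m import *
d=load('wrist'); meas(d,[(273,388),(444,388)],[(270,424),(458,424)],[190,50],3,observe()['tool_pos'])
E
```

```text
box [0.533  0.2535] 0.076 0.0404 foot [0.5341 0.2548] 0.076 0.0384
need world [-0.00114834 -0.00127246] tool [-0.0012 -0.0012 -0.    ]
```

Request:
send_rows:
  series:
    - [-0.001, -0.001, 0.008, 0, 0, 0, 0.9]
    - [0, 0, 0.008, 0, 0, 0, 0.9]
    - [0, 0, 0.006, 0, 0, 0, 0.9]
    - [0, 0, 0.004, 0, 0, 0, 0.9]
    - [0, 0, 0, 0, 0, 0, 0.9]

```text
time: 10.07
tool_pos: [0.5322, 0.2546, 0.0636]
tool_rot: [-3.137, -0.001, 1.648]
contact_force: [-0.4, -0.5, -0.4]
opening: 0.0295
```

Request:
send_rows:
  series:
    - [0, 0, 0, 0, 0, 0, 0.9]
    - [0, 0, 0, 0, 0, 0, 0.9]
    - [0, 0, 0, 0, 0, 0, 0.9]
    - [0, 0, 0, 0, 0, 0, 0.9]
    - [0, 0, 0, 0, 0, 0, 0.9]

```text
time: 10.48
tool_pos: [0.5332, 0.2549, 0.0655]
tool_rot: [-3.14, -0.001, 1.648]
contact_force: [-0.2, 0.1, -0.9]
opening: 0.0299
```

```bash
python3 - <<'E'
from h import *
d=grab('wrist','w11.png')
b=cv2.cvtColor(d['color'],cv2.COLOR_RGB2BGR); cv2.imwrite('pics/w11z.png',cv2.resize(b[150:250,250:380],None,fx=6,fy=6,interpolation=cv2.INTER_CUBIC))
s=observe(); print(s['tool_pos'],s['tool_rot'],s['contact_force'],s['opening'],s['time'])
E
```

```text
[0.53312425 0.25492192 0.06541949] [-3.14021505e+00 -1.44767769e-03  1.64782832e+00] [ 0.08982041  0.39727013 -1.41003556] 0.0296897842261247 10.5333
```

View pics/w11z.png

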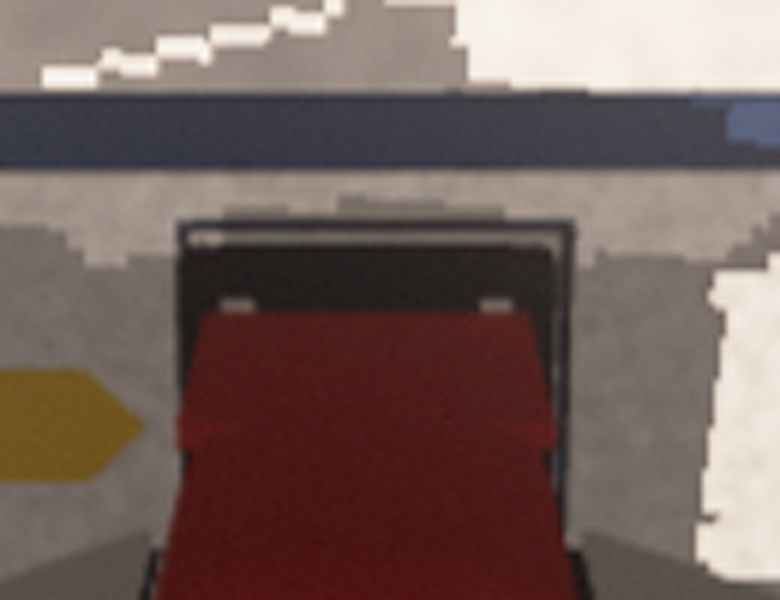

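```bash
python3 - <<'E'
from m import *
d=load('wrist'); meas(d,[(182,227),(569,227)],[(180,247),(552,247)],[250,150],6,observe()['tool_pos'])
E
```

```text
box [0.5331 0.2532] 0.077 0.041 foot [0.532  0.2537] 0.077 0.038
need world [ 0.00103378 -0.0004924 ] tool [-0.0006  0.001  -0.    ]
```

Request:
send_rows:
  series:
    - [-0.0005, 0.001, 0.002, 0, 0, 0, 0.9]
    - [0, 0, 0.002, 0, 0, 0, 0.9]
    - [0, 0, 0.001, 0, 0, 0, 0.9]
    - [0, 0, 0, 0, 0, 0, 0.9]
    - [0, 0, 0, 0, 0, 0, 0.9]

```text
time: 10.95
tool_pos: [0.534, 0.2544, 0.06]
tool_rot: [-3.139, -0.001, 1.648]
contact_force: [0.6, -0.3, -0.2]
opening: 0.0296
```

Request:
send_rows:
  series:
    - [0, 0, 0.001, 0, 0, 0, 0.9]
    - [0, 0, 0.001, 0, 0, 0, 0.9]
    - [0, 0, 0, 0, 0, 0, 0.9]
    - [0, 0, 0, 0, 0, 0, 0.9]

```text
time: 11.28
tool_pos: [0.534, 0.2544, 0.0581]
tool_rot: [-3.14, -0.001, 1.648]
contact_force: [-0.4, 0.4, -1.0]
opening: 0.0297
```

```bash
python3 - <<'E'
from h import *
d=grab('wrist','w12.png')
b=cv2.cvtColor(d['color'],cv2.COLOR_RGB2BGR); cv2.imwrite('pics/w12z.png',cv2.resize(b[150:250,250:380],None,fx=6,fy=6,interpolation=cv2.INTER_CUBIC))
s=observe(); print(s['tool_pos'],s['tool_rot'],s['contact_force'],s['opening'],s['time'])
E
```

```text
[0.53401742 0.25445109 0.05813943] [-3.13972058e+00 -1.32283688e-03  1.64779744e+00] [-0.0902425   0.61152301 -0.9217907 ] 0.029892415967766397 11.3333
```

View pics/w12z.png

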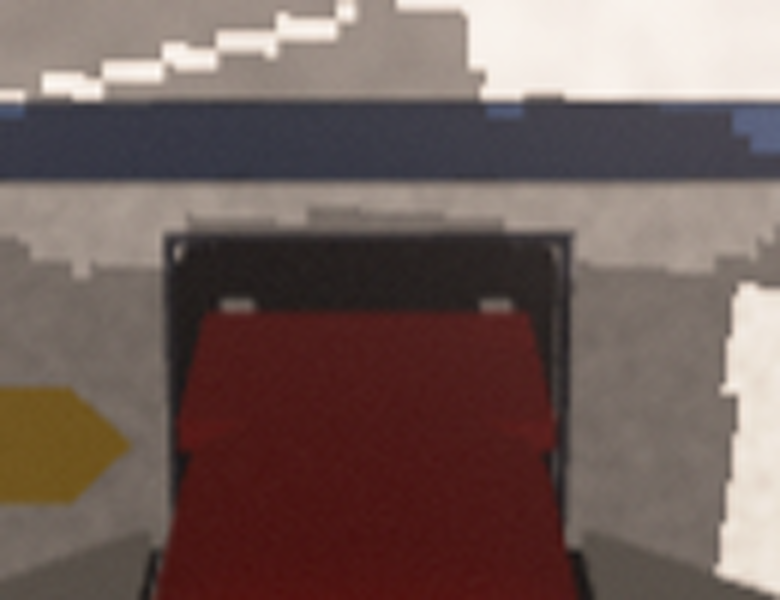

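Request:
send_rows:
  series:
    - [0, 0, 0.001, 0, 0, 0, 0.9]
    - [0, 0, 0.001, 0, 0, 0, 0.9]
    - [0, 0, 0.001, 0, 0, 0, 0.9]
    - [0, 0, 0, 0, 0, 0, 0.9]
    - [0, 0, 0, 0, 0, 0, 0.9]

```text
time: 11.75
tool_pos: [0.5342, 0.2545, 0.0554]
tool_rot: [-3.14, -0.001, 1.648]
contact_force: [-1.3, 0.3, 2.9]
opening: 0.03
```

Request:
send_rows:
  series:
    - [0, 0, 0, 0, 0, 0, 0.9]
    - [0, 0, 0, 0, 0, 0, 0.9]

```text
time: 11.92
tool_pos: [0.5342, 0.2545, 0.0554]
tool_rot: [-3.14, -0.001, 1.648]
contact_force: [-1.2, -0.5, 2.6]
opening: 0.0297
```

```bash
python3 - <<'E'
from h import *
d=grab('wrist')
b=cv2.cvtColor(d['color'],cv2.COLOR_RGB2BGR); cv2.imwrite('pics/w13z.png',cv2.resize(b[150:250,250:380],None,fx=6,fy=6,interpolation=cv2.INTER_CUBIC))
s=observe(); print(s['tool_pos'],s['tool_rot'],s['contact_force'],s['opening'],s['time'])
E
```

```text
[0.53416523 0.25453323 0.05537002] [-3.14020367e+00 -1.46968328e-03  1.64779779e+00] [-0.52665172  0.34046019  1.81407279] 0.029498066867339346 11.9667
```

View pics/w13z.png

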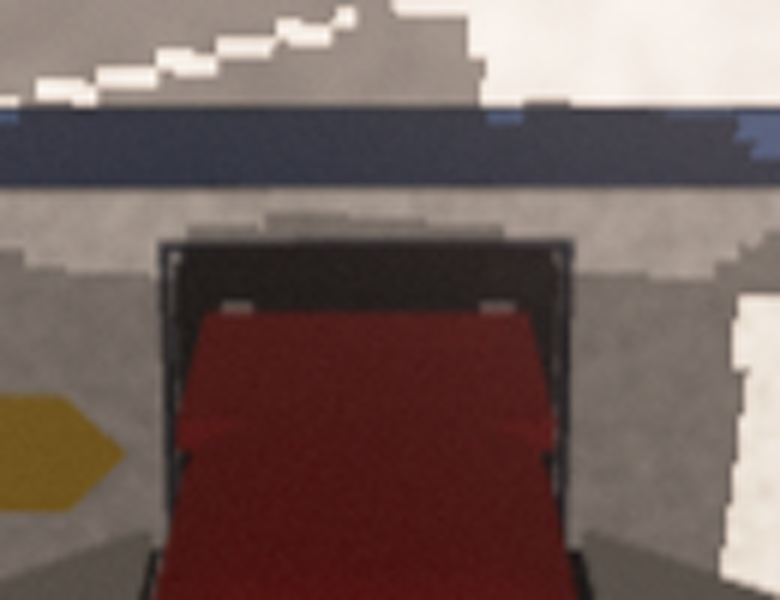

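Request:
send_rows:
  series:
    - [0, 0, 0.001, 0, 0, 0, 0.9]
    - [0, 0, 0.001, 0, 0, 0, 0.9]
    - [0, 0, 0.001, 0, 0, 0, 0.9]
    - [0, 0, 0.001, 0, 0, 0, 0.9]
    - [0, 0, 0, 0, 0, 0, 0.9]

```text
time: 12.38
tool_pos: [0.5342, 0.2545, 0.0511]
tool_rot: [-3.14, -0.001, 1.648]
contact_force: [0.2, 0.1, 3.7]
opening: 0.0298
```

Request:
send_rows:
  series:
    - [0, 0, 0, 0, 0, 0, 0.9]
    - [0, 0, 0, 0, 0, 0, 0.9]

```text
time: 12.55
tool_pos: [0.5342, 0.2545, 0.0513]
tool_rot: [-3.14, -0.001, 1.648]
contact_force: [0.1, 0.8, 4.2]
opening: 0.0301
```

Request:
send_rows:
  series:
    - [0, 0, 0.001, 0, 0, 0, 0.9]
    - [0, 0, 0.001, 0, 0, 0, 0.9]
    - [0, 0, 0, 0, 0, 0, 0.9]
    - [0, 0, 0, 0, 0, 0, 0.9]

```text
time: 12.88
tool_pos: [0.5342, 0.2545, 0.0494]
tool_rot: [-3.14, -0.001, 1.648]
contact_force: [-0.2, -0.3, 6.1]
opening: 0.03
```

Request:
send_rows:
  series:
    - [0, 0, 0.001, 0, 0, 0, 0.9]
    - [0, 0, 0, 0, 0, 0, 0.9]
    - [0, 0, 0, 0, 0, 0, 0.9]
    - [0, 0, 0, 0, 0, 0, 0.9]

```text
time: 13.22
tool_pos: [0.5342, 0.2545, 0.0486]
tool_rot: [-3.14, -0.001, 1.648]
contact_force: [-1.5, -0.0, 6.9]
opening: 0.0296
```

```bash
python3 - <<'E'
from h import *
F=[]
for i in range(8):
    d=grab('wrist'); s=observe(); F.append(s['contact_force'])
print(np.mean(F,0))
b=cv2.cvtColor(d['color'],cv2.COLOR_RGB2BGR); cv2.imwrite('pics/w14z.png',cv2.resize(b[150:250,250:380],None,fx=6,fy=6,interpolation=cv2.INTER_CUBIC))
e=grab('side');b=cv2.cvtColor(e['color'],cv2.COLOR_RGB2BGR); cv2.imwrite('pics/s14.png',cv2.resize(b[130:220,190:310],None,fx=6,fy=6,interpolation=cv2.INTER_CUBIC))
s=observe(); print(s['tool_pos'],s['tool_rot'],s['contact_force'],s['opening'],s['time'],np.abs(s['qvel']).max())
E
```

```text
[-1.09194155 -0.62351553  7.07273341]
[0.53415892 0.25450354 0.04857706] [-3.14026780e+00 -1.43801631e-03  1.64780015e+00] [-1.70066712 -1.19202432  7.50144887] 0.029995587320215986 13.6667 0.0015817700338995472
```

View pics/w14z.png

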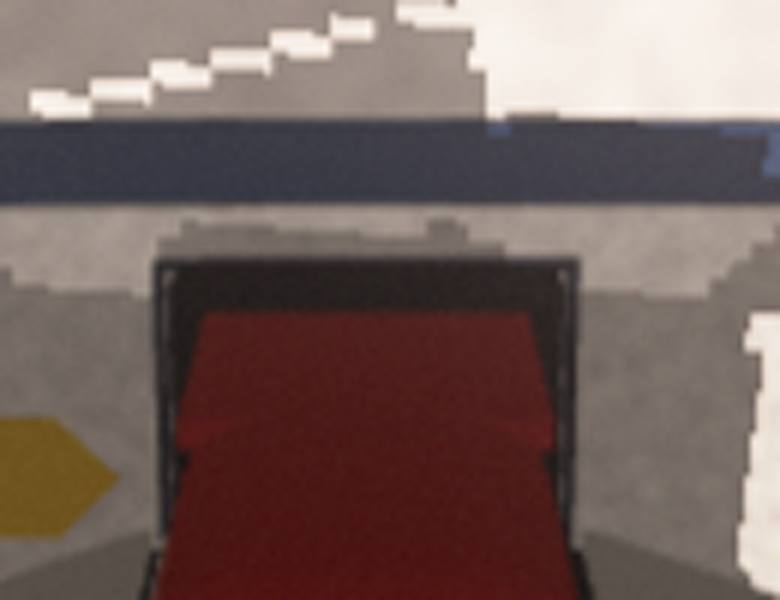

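View pics/s14.png

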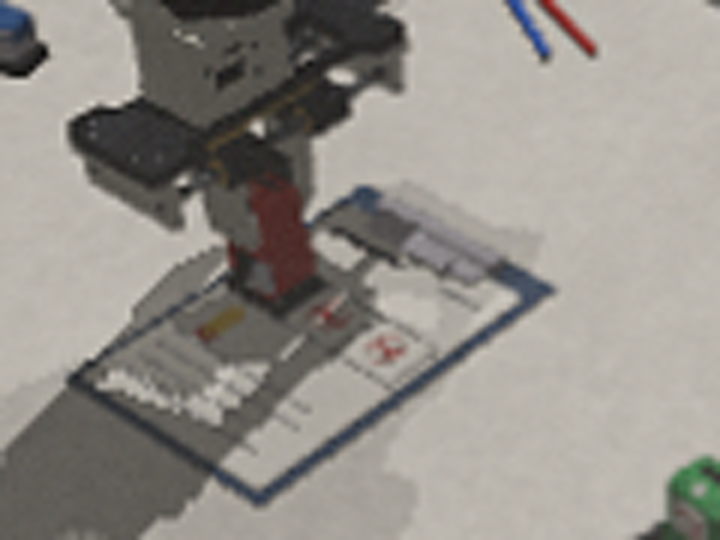

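```bash
python3 -c "
from cell import workorder
print(workorder.hand_in())"
```

```text
the job is handed in; nothing more can be done
None
```

I took the small red stamp from the middle of the tray, gripped on its front and back faces at 30 N. It is now pressed upright in the empty box the yellow arrow points to, and the job is handed in with the stamp still held there.

**Last checks:**
- **Position:** the foot shows inside the box lines in the wrist picture, within about 1 mm of centre. The calibration is only good to about 2 mm, but foot and box were measured in the same picture.
- **Squareness:** foot and form both measured at about 0.077 rad of yaw. The tool tilt reads about 0.002 rad.
- **Facing:** the front is still towards the bottom of the form.
- **Force:** the wrist read about 7.1 N upward, averaged over 8 readings. Adding the stamp's weight of about 1.2 N gives roughly 8 N on the paper. The force rose by about 1 N per mm at the end, as expected once the die is on the paper.
- **Motion and grip:** the arm was at rest and the opening was 30 mm, matching the cap.
- **Other objects:** the arm did not go near the mug or the mouse. I took no final measurement of their positions or those of the blue and green stamps.

Nothing failed. The one disagreement was my first rough estimate of the tray's yaw, about −0.14 rad from the top picture. Wrist depth gave about −0.09 for the tray and −0.06 for the stamp, and I used the stamp's own value for the grasp.

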